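Clamp the re-glued handle of a wooden pot

TASK

The stub handle of the small wooden pot standing in the clamp's seat has just been glued. Turn the pot in its seat until the stub handle points squarely at the clamp's sprung pad and let go of the pot; then squeeze and release the clamp's trigger again and again until the pad has met the handle and is pressed about halfway into the jaw, never bottoming the pad out, which would crush the joint. Finish while still holding the trigger squeezed, with the pot upright in its seat and the other things on the worktop left where they are.

Things in the scene. Friction and masses are not known exactly. Their poses are not given: they have to be found in the camera images.
- clamp: One-hand ratchet clamp fixed on a pale board 330x80x14 mm. Origin on the worktop; +x runs along the clamp from the pot's seat to the trigger, z up; board x -155 to 175 mm. From -x to +x: fixed steel jaw (face x -127.5, top z 58), round seat (57 wide, 6 deep), sprung pad, moving jaw (top z 60), toothed bar, black housing (x 45 to 96, top z 66), black grip, steel trigger.
- pot: Small turned pot of plain brown wood with a flush stopper (one solid piece), 54 mm diameter, 95 tall, about 0.12 kg; stands loose in the seat, free to turn (foot 8 mm above the worktop, rim 103). Origin: centre of its underside; z up; +x points out through its stub handle. More than 55 mm above the foot the outside is plain: grip it there from above at any angle.
- seat (a point): Centre of the floor of the clamp's round seat, 8 mm above the worktop, at x -100 mm, y 0 in the clamp's frame.
- handle_face (a point): Middle of the flat outer face (20 wide x 22 mm high) of the pot's stub handle, 44 mm out from the pot's axis along the pot's +x, 35 mm above the pot's foot (43 mm above the worktop).
- pad_face (a point): Middle of the front face of the clamp's black sprung pad (32 wide x 28 mm high, 8 mm thick), which looks to the clamp's -x, 43 mm above the worktop; it moves with the jaw and the pad.
- grip (a point): Middle of the clamp's fixed black grip: upright bar 16 mm (along the clamp's x) x 26 mm, centred at x 88 mm (from x 80 to 96) in the clamp's frame, from the housing (z 66) up to z 135; this point is at z 110.
- trigger_grip (a point): Middle of the steel trigger: upright plate 10 mm (along the clamp's x) x 26 mm on the +x side of the grip, top z 133; this point z 110. Released it spans x 115 to 125 in the clamp's frame: grip and trigger are 45 mm across, 31.5 when fully squeezed. Take both from above, fingers closing along the clamp's x.
- trigger (a joint): Trigger travel in m: 0 released, 0.0135 fully squeezed towards the grip (a stop). A spring opens it (3 to 5 N). A full squeeze pushes the jaw forward (clamp's -x) by 12 mm, the first by 8 to 14 mm; on release the jaw stays, but for 1 to 1.5 mm (up to 4 after a part squeeze). Needs 5 to 20 N.
- jaw (a joint): Advance of the moving jaw in m along the clamp's -x, 0 to 0.068; it cannot be pushed back. With the pad out, the pad face stands at x -14 mm minus this value in the clamp's frame, and meets the face of a properly turned handle at about 0.042.
- pad (a joint): How far the sprung pad is pressed into the jaw, in m: 0 out (free), 0.024 bottomed out; 0.5 N per mm, so 12 mm (halfway) is about 6 N. The gap between the pad and the steel jaw shows it: 24 mm when free.
- jam_jar: Glass jam jar, 66 mm wide, 100 mm tall, the one standing forward beside the clamp, a bystander; origin under its centre.
- salt_shaker: Salt shaker, 44 mm wide, 90 mm tall, the one standing forward near the worktop's front edge, a bystander; origin under its centre.
- timer: Wind-up kitchen timer, 63 mm wide, 53 mm tall, the one near the worktop's front edge, a bystander; origin under its centre.
Mind the look-alikes: they are no part of the job. Leave any green or red look-alike of the pot alone.

How it is judged (in metres and radians):
On the way, in this order (a step that is already met when the one before it is completed fails the run):
1. the stub handle faces the pad, the pot let go, the pad still free (y of handle_face in the frame of clamp between -0.007 and 0.007 m and x of handle_face in the frame of clamp above -0.07 m and horizontal distance between pot and seat below 0.006 m and contact force between the fingers and pot below 0.2 N and value of joint pad below 0.002 m), for 0.2 s.
2. the pumped pad presses on the handle (value of joint pad above 0.004 m and distance between pad_face and handle_face below 0.012 m), for 0.2 s.
At the end, for the whole second after the job is handed in: Pad pressed 4 to 20 mm in, its face within 12 mm of the handle's; handle face within 7 mm of the clamp's axis; pot upright (0.1 rad), still, in its seat (6 mm), not touched by the fingers; fingers still hold the trigger squeezed over 4 mm with over 1.5 N (all of step 2 and value of joint pad below 0.02 m and y of handle_face in the frame of clamp between -0.007 and 0.007 m and horizontal distance between pot and seat below 0.006 m and angle between pot's own z axis and vertical below 0.1 rad and height (world z) of pot below 0.012 m and linear speed of pot below 0.02 m/s and value of joint trigger above 0.004 m and contact force between the fingers and clamp above 1.5 N and contact force between the fingers and pot below 0.2 N); the arm keeps its last pose, push and grip.
It fails at once if the pad is bottomed out (joint over 23 mm): the joint is crushed (value of joint pad above 0.023 m).
It fails at once if the pot is tipped more than 0.4 rad (angle between pot's own z axis and vertical above 0.4 rad).
It fails at once if a bystander is moved more than 30 mm (distance of any of jam_jar, salt_shaker, timer from where it was at the start of the episode above 0.03 m).
It also fails if it takes over 45 s, if anything falls off the work surface, if the arm or the gripper's body presses on something with over 40 N, if the wrist force passes 120 N, or if a joint passes its speed limit or range.

ROBOT

A 7-joint arm with a two-finger parallel gripper is mounted at the origin on a cart in front of the work surface, level with it; the furniture and walls round the work are solid. World frame = base frame: x ahead of the robot, y to its left, z up, the work surface at z = 0. Lengths are in mm, angles in rad, forces in N, time in s.
With the tool pointing down it reaches from about 400 to 875 mm from the base axis. Payload 4.4 kg.
Tool frame: the origin (TCP) lies at the very end of the fingers, on their centre line; the grasp point (between the pads) lies 19 mm behind it; y points along the fingers, x is the direction in which the jaws open and shut, and the axes are right-handed (so a half turn about y gives the same grasp; the last joint's range is limited). The gripper opens to 85 mm and grips with 20 to 120 N. Pads are 22 mm wide; open, the fingers measure 114 mm over their backs; the gripper's body (76 mm by 85 mm) begins 54 mm behind the grasp point. The pads swing forward as they close: fully open they stand 13 mm farther back than shut.
Start: joints at [1.265, 0.628, 0.038, 1.517, -0.027, 0.996, -0.02], TCP at [154.408, -631.408, 231.313] pointing down, gripper open.
Joint ranges: [-3.06, 3.06], [-0.37, 2.12], [-1.25, 1.32], [0.18, 2.47], [-1.1, 4.24], [0.23, 1.98], [-2.94, 2.94]. Speed limits (rad/s): [2.57, 2.57, 3.14, 3.14, 3.14, 3.14, 3.14].

INTERFACE

Orientations are given as [roll, pitch, yaw] about the fixed x, y, z axes, in that order (R = Rz(yaw) Ry(pitch) Rx(roll)).
In Python, from cell import readout, eyes, finish_job gives the robot as it stands. The module is installed in compiled form; this text tells all that it offers.
- The arm moves only by the tool apply_moves, never from a script. Its argument "commands" is a list that holds one entry, the list of rows, each a list of 6 numbers: the shift along the tool's x, y, z in units of 0.04 m (1.0 is 0.04 m), then the turn, a rotation vector about the tool's x, y, z in units of 5 degrees (1.0 is 5 degrees). A call has 1 to 8 rows; each row shifts and turns the pose as measured when the row begins, along the tool's axes as they then stand; what a row does not reach is not made up. A row lasts 1/12 s, in which the tool goes at most 41.7 mm and 7.16 degrees, less where a joint would pass 70% of its speed; a pose out of reach is approached as far as the arm can. A call with a number of a shift or a turn outside -1 to 1 is refused whole. A call with a gripper value outside its range is refused whole. "claw" is the finger opening in mm, from 0 to 85.4, set as the call begins (left out, the last holds). The fingers move at their own pace and stop on an object; the grip force is fixed at half the most. Time passes only in rows, so rows that do not move let the fingers close. It gives the time, the measured TCP pose, the force and the opening at its end, in the units of the state.
- readout.read_state(): the state, without advancing time (a new reading comes with each control period).
- eyes.get_image(name): name is "scene" or "top"; returns a dict with "image" (480x640x3 uint8, red, green, blue), "mtx" (3x3 intrinsics, pixels), "k1" (the pictures are not rectified: a ray, as slopes to the right and down, at radius r is drawn at 1 + k1 r^2 times it, then the intrinsics apply), "rvec" (rotation vector, rad) and "tvec" (3), from world to camera coordinates, as OpenCV has them. Camera axes: x right, y down, z forward; pixel columns grow to the right and rows downward; lengths in mm; the calibration is good to about 2 mm. A picture is of the moment at which its call begins. There is no depth.
- finish_job(): hands the job in, once; it reports no verdict.
The state is a dict: "clock": time; "qpos": joint angles; "qd": joint speeds; "tau": joint torques, N m; "eef_pos": TCP position; "tool_rot": TCP orientation; "force": force on the tool from outside, world axes, zero at the start; "torque": the same for the moment, N m; "width": finger opening in mm.
Only numpy, scipy, OpenCV 4.12 (cv2) and the standard library are available. Lean on these libraries where they do the work, as an engineer would, in place of code of your own. Each camera call takes 0.05 s, during which the arm holds its last target. There are 200 camera calls.

## Working session

There is one attempt and no reset: what is moved stays moved. The work goes in short steps, Python scripts to look and compute and a tool call to move; the robot and the scene stay as the last step left them, time stands still between calls to the robot, and variables do not carry over. Pictures are saved under pics/ and viewed, about 8 in all and at most 12, crops included, and the job is handed in when it is done.

Besides the shell and the picture viewer there is one more tool, called after "Request:" as name(argument=value, ...), one argument or row to a line, values as JSON. apply_moves: Moves the arm, as the interface text tells. Shifts and turns lie within -1 to 1; 1 stands for 0.04 m of shift or 5 degrees of turn. Its arguments: {"type":"object","properties":{"commands":{"type":"array"},"claw":{"type":"number"}},"required":["commands"]}

```bash
mkdir -p pics; cat > h.py <<'E'
import numpy as np, cv2
from scipy.spatial.transform import Rotation as R
from cell import readout, eyes, finish_job
def get(n,save=None):
    d=eyes.get_image(n)
    if save: cv2.imwrite('pics/'+save,d['image'][:,:,::-1])
    return d
def proj(d,P):
    P=np.atleast_2d(np.asarray(P,float)); Rm=cv2.Rodrigues(np.array(d['rvec'],float))[0]
    c=P@Rm.T+np.ravel(d['tvec']); s=c[:,:2]/c[:,2:]; s=s*(1+d['k1']*(s**2).sum(1,keepdims=True))
    K=np.array(d['mtx']); return s@K[:2,:2].T+K[:2,2]
def unproj(d,uv,z):
    uv=np.atleast_2d(np.asarray(uv,float)); K=np.array(d['mtx']); t=(uv-K[:2,2])/np.array([K[0,0],K[1,1]]); s=t.copy()
    for _ in range(30): s=t/(1+d['k1']*(s**2).sum(1,keepdims=True))
    Rm=cv2.Rodrigues(np.array(d['rvec'],float))[0]; C=-Rm.T@np.ravel(d['tvec'])
    r=np.c_[s,np.ones(len(s))]@Rm
    return C+r*((z-C[2])/r[:,2])[:,None]
E
python3 - <<'E'
from h import *
a=get('scene','s0.png');b=get('top','t0.png')
for d in(a,b):
    Rm=cv2.Rodrigues(np.array(d['rvec'],float))[0];print(d['mtx'],d['k1'],-Rm.T@np.ravel(d['tvec']))
s=readout.read_state();print(s)
E
```

```text
[[536.51388016   0.         325.41104905]
 [  0.         536.51388016 242.5983181 ]
 [  0.           0.           1.        ]] 4.191961317116224e-05 [  157.31704789 -1085.04565289  1063.16864744]
[[530.66148083   0.         316.60245098]
 [  0.         530.66148083 242.09064555]
 [  0.           0.           1.        ]] -0.05963058462221289 [ 350.63230961 -280.21154026 1197.67634635]
{'clock': 0.1, 'qpos': array([ 1.26522202,  0.62924779,  0.03844726,  1.51825971, -0.02698877,
        0.99628198, -0.01997085]), 'qd': array([-0.00121848, -0.00065564,  0.00114134, -0.00230326, -0.00133736,
       -0.00086539, -0.00080826]), 'tau': array([ 3.57964302e-03, -5.64523852e+01,  1.23111192e+00, -1.93971956e+01,
        1.13395555e-02,  5.44726179e-03, -2.82291131e-05]), 'eef_pos': array([ 154.25931979, -630.86525278,  230.48752253]), 'tool_rot': array([-1.57082341,  0.00167857, -1.33098862]), 'force': array([-0.25904056,  1.07155103, -0.44477529]), 'torque': array([-0.02244248, -0.01642874, -0.03611805]), 'width': 85.40356760846812}
```

View pics/s0.png

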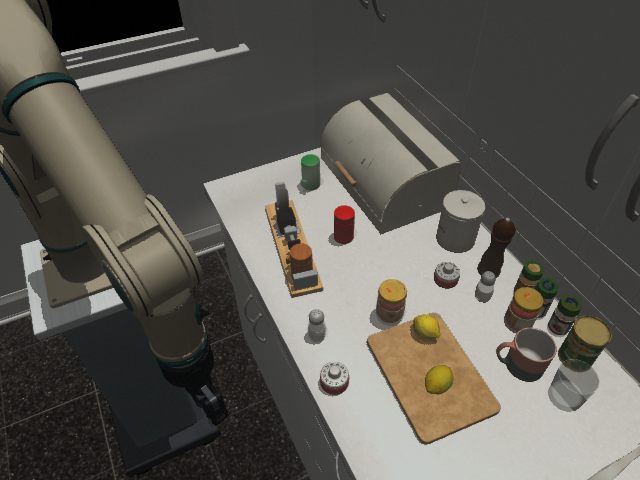

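View pics/t0.png

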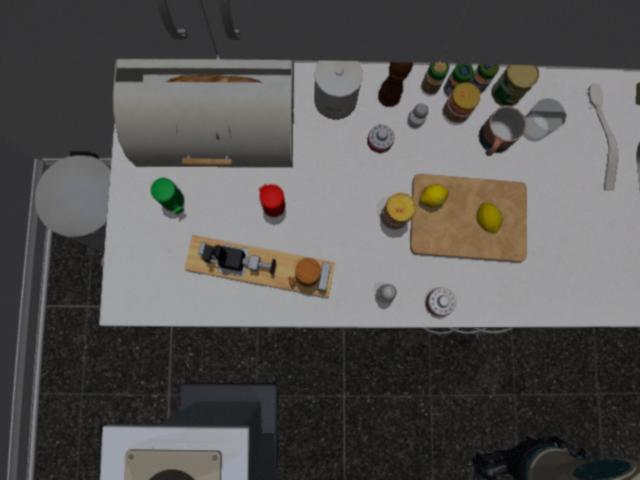

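```bash
python3 - <<'E'
from h import *
a=cv2.imread('pics/s0.png');b=cv2.imread('pics/t0.png')
ca=cv2.resize(a[170:300,235:365],None,fx=4.4,fy=4.4,interpolation=cv2.INTER_CUBIC)
cb=cv2.resize(b[220:310,175:345],None,fx=4.7,fy=4.7,interpolation=cv2.INTER_CUBIC)
cv2.imwrite('pics/c1.png',ca); cv2.imwrite('pics/c2.png',cb)
d=eyes.get_image('top');
print(unproj(d,[[191.5,237],[334,262],[331,297],[186,269]],14).round(1)); print(unproj(d,[308,272],103).round(1))
E
```

```text
[[ 567.1  -22.4   14. ]
 [ 512.5 -345.1   14. ]
 [ 433.8 -338.3   14. ]
 [ 494.1  -13.3   14. ]]
[[ 479.  -286.3  103. ]]
```

View pics/c1.png

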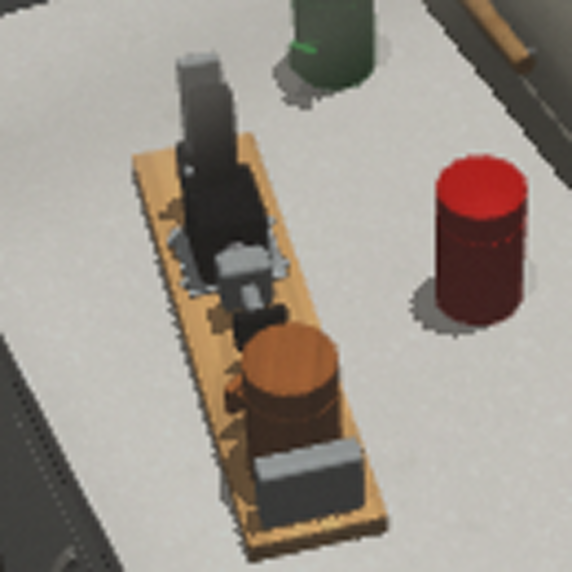

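View pics/c2.png

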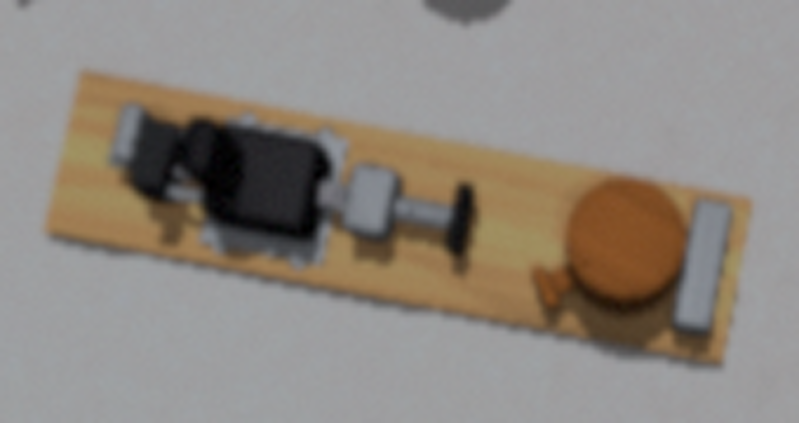

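```bash
cat > fit.py <<'E'
from h import *
from scipy.optimize import least_squares
dt=eyes.get_image('top');ds=eyes.get_image('scene')
T=lambda l:np.array(l)/4.7+[175,220]-0.4
S=lambda l:np.array(l)/4.4+[235,170]-0.4
C=np.array([[175,-40,14],[-155,-40,14],[-155,40,14],[175,40,14],[-100,0,103]],float)
ut=T([[80,72],[750,200],[722,362],[47,235],[627,241]])
us=S([[252,133],[387,518],[248,545],[133,157],[291,361]])
def W(p,P):
    c,s=np.cos(p[2]),np.sin(p[2]);P=np.atleast_2d(P);return np.c_[P[:,:2]@np.array([[c,s],[-s,c]])+p[:2],P[:,2]]
f=lambda p,a=1,b=1:np.r_[a*(proj(dt,W(p,C))-ut).ravel(),b*(proj(ds,W(p,C))-us).ravel()]
for a,b in((1,1),(1,0),(0,1)):
    r=least_squares(f,[500,-185,1.4],x_scale=[1,1,.01],args=(a,b),loss='soft_l1');print(r.x,r.fun.round(1))
    if a*b: p=r.x
print('seat',W(p,[-100,0,8]),'grip',W(p,[88,0,110]))
pot=W(p,[-100,0,54])[0]
for n,d,u in(('t',dt,T([541,289])),('s',ds,S([232,381]))):
    h=unproj(d,u,54)[0];v=h-pot;print(n,h,np.hypot(*v[:2]),'handle ang rel clamp deg',np.degrees(np.arctan2(v[1],v[0])-p[2]))
E
python3 fit.py
```

```text
[ 500.22968558 -188.20201191    1.38654019] [ 0.4  0.1  1.1  0.4  0.5  0.9 -0.6 -0.1  0.1 -0.3  0.  -0.6  0.4 -0.8
  0.5  0.3 -0.3 -0.8 -0.3 -1.7]
[ 500.71192325 -187.48357386    1.38950745] [ 0.   0.1  0.7  0.   0.3  0.5 -0.9 -0.1 -0.2 -0.6 -0.  -0.   0.  -0.
  0.  -0.  -0.  -0.  -0.  -0. ]
[ 499.14901959 -190.43217911    1.38302857] [ 0.   0.   0.   0.   0.   0.   0.   0.   0.   0.   0.2 -0.1  0.2  0.1
  0.2  1.1 -0.2 -0.2 -0.5 -0.9]
seat [[ 481.90815422 -286.50929287    8.        ]] grip [[ 516.35263318 -101.69160467  110.        ]]
t [ 464.74657116 -247.16408641   54.        ] 42.92511158160217 handle ang rel clamp deg 34.12295492120262
s [ 460.48774128 -250.11234076   54.        ] 42.23235978846232 handle ang rel clamp deg 41.03485347149373
```

Request:
apply_moves(
  commands=[
    [[-0.5,0,0.8,0,0,0],[-0.53,0,0.83,0,0,0],[-0.53,0,0.83,0,0,0],[-0.53,0,0.83,0,0,0],[-0.53,0,0.83,0,0,0],[-0.53,0,0.83,0,0,0],[-0.53,0,0.83,0,0,0],[-0.53,0,0.83,0,0,0]],
  ],
  claw=85.4,
)

```text
clock: 0.92
eef_pos: [368.9, -406.7, 227.5]
tool_rot: [-1.579, -0.004, -1.354]
force: [0.4, -0.8, 0.6]
width: 85.5
```

Request:
apply_moves(
  commands=[
    [[-0.46,0,0.68,0,0,0],[-0.46,0,0.68,0,0,0],[-0.46,0,0.68,0,0,0],[-0.46,0,0.68,0,0,0],[-0.46,0,0.68,0,0,0],[0,0.3,0,0,-0.9,0],[0,0.3,0,0,-0.9,0],[0,0.3,0,0,-0.8,0]],
  ],
)

```text
clock: 1.58
eef_pos: [499.1, -267.7, 192.1]
tool_rot: [-1.568, -0.006, -1.097]
force: [-0.1, -1.1, -0.5]
width: 85.1
```

```bash
cat > to.py <<'E'
import sys
from h import *
# usage: to.py x y z yawdeg -> tool-frame shift in units and yaw units
def to(x,y,z,yaw):
    s=readout.read_state();Rm=R.from_euler('xyz',s['tool_rot']).as_matrix()
    Rg=R.from_euler('xyz',[-np.pi/2,0,np.radians(yaw)]).as_matrix()
    print('t',round(s['clock'],2),'pos',s['eef_pos'].round(1),'rpy',np.degrees(s['tool_rot']).round(2),'F',s['force'].round(1),'w',round(s['width'],1))
    print('shift',(Rm.T@(np.array([x,y,z])-s['eef_pos'])/40).round(3),'turn',(R.from_matrix(Rm.T@Rg).as_rotvec(degrees=True)/5).round(2))
if __name__=='__main__': to(*map(float,sys.argv[1:]))
E
python3 to.py 482 -286.5 72 -64.5
```

```text
t 1.58 pos [ 499.1 -267.7  192.1] rpy [-89.81  -0.32 -62.87] F [-0.1 -1.1 -0.5] w 85.1
shift [ 0.206  3.002 -0.604] turn [-0.04  0.33  0.06]
```

Request:
apply_moves(
  commands=[
    [[0.2,0.3,-0.6,0,0.33,0],[0,0.3,0,0,0,0],[0,0.3,0,0,0,0],[0,0,0,0,0,0]],
  ],
)

```text
clock: 1.92
eef_pos: [481.2, -284.1, 152.5]
tool_rot: [-1.568, -0.003, -1.12]
force: [-1.2, -0.3, -0.6]
width: 85.2
```

```bash
python3 to.py 482 -286.5 72 -64.5
```

```text
t 1.92 pos [ 481.2 -284.1  152.5] rpy [-89.84  -0.15 -64.15] F [-1.2 -0.3 -0.6] w 85.2
shift [ 0.057  2.014 -0.013] turn [-0.03  0.07  0.03]
```

Request:
apply_moves(
  commands=[
    [[0.05,0.5,0,0,0.07,0],[0,0.5,0,0,0,0],[0,0.5,0,0,0,0],[0,0.4,0,0,0,0],[0,0.1,0,0,0,0],[0,0,0,0,0,0]],
  ],
)

```text
clock: 2.42
eef_pos: [485.9, -287.4, 73.0]
tool_rot: [-1.564, -0.007, -1.126]
force: [-0.3, -0.1, 0.0]
width: 85.4
```

```bash
python3 to.py 482 -286.5 72 -64.5; python3 - <<'E'
from h import *
a=get('scene')['image'][:,:,::-1];b=get('top')['image'][:,:,::-1]
cv2.imwrite('pics/m1.png',np.hstack([cv2.resize(a[180:320,220:360],(400,400)),cv2.resize(b[200:320,250:370],(400,400))]))
E
```

```text
t 2.42 pos [ 485.9 -287.4   73. ] rpy [-89.6   -0.43 -64.5 ] F [-0.3 -0.1  0. ] w 85.4
shift [-0.062  0.025 -0.08 ] turn [-0.08 -0.    0.09]
```

View pics/m1.png

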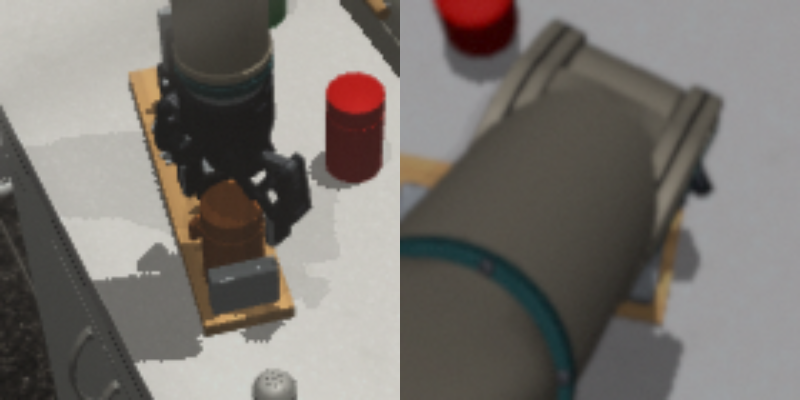

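Request:
apply_moves(
  commands=[
    [[-0.06,0,-0.08,-0.08,0,0.09],[0,0,0,0,0,0],[0,0,0,0,0,0]],
  ],
)

```text
clock: 2.77
eef_pos: [484.0, -287.7, 77.2]
tool_rot: [-1.568, -0.004, -1.126]
force: [0.5, -0.2, -0.4]
width: 85.3
```

Request:
apply_moves(
  commands=[
    [[0,0,0,0,0,0],[0,0,0,0,0,0],[0,0,0,0,0,0],[0,0,0,0,0,0],[0,0,0,0,0,0],[0,0,0,0,0,0]],
  ],
  claw=50,
)

```text
clock: 3.27
eef_pos: [484.9, -287.3, 79.5]
tool_rot: [-1.565, -0.006, -1.126]
force: [0.5, -0.6, -0.2]
width: 52.0
```

```bash
python3 to.py 482 -286.5 72 -100.5
```

```text
t 3.27 pos [ 484.9 -287.3   79.5] rpy [-89.69  -0.33 -64.49] F [ 0.5 -0.6 -0.2] w 52.0
shift [-0.05   0.187 -0.058] turn [-0.08  7.2   0.04]
```

Request:
apply_moves(
  commands=[
    [[0,0.02,0,0,0,0],[0,0.02,0,0,0,0],[0,0.02,0,0,0,0]],
  ],
)

```text
clock: 3.52
eef_pos: [485.4, -287.0, 79.2]
tool_rot: [-1.565, -0.006, -1.125]
force: [-2.3, 0.5, 8.2]
width: 52.4
```

Request:
apply_moves(
  commands=[
    [[0,0.01,0,0,0.9,0],[0,0.01,0,0,0.9,0],[0,0.01,0,0,0.9,0],[0,0.01,0,0,0.9,0],[0,0.01,0,0,0.9,0],[0,0.01,0,0,0.9,0],[0,0.01,0,0,0.8,0],[0,0.01,0,0,0,0]],
  ],
)

```text
clock: 4.18
eef_pos: [484.8, -287.6, 79.4]
tool_rot: [-1.562, -0.002, -1.69]
force: [-1.4, 0.9, 5.6]
width: 52.6
```

```bash
python3 to.py 482 -286.5 72 -100.5; python3 - <<'E'
from h import *
a=get('scene')['image'][:,:,::-1];b=get('top')['image'][:,:,::-1]
cv2.imwrite('pics/m2.png',np.hstack([cv2.resize(a[180:320,220:360],(400,400)),cv2.resize(b[200:320,250:370],(400,400))]))
E
```

```text
t 4.18 pos [ 484.8 -287.6   79.4] rpy [-89.51  -0.14 -96.83] F [-1.4  0.9  5.6] w 52.6
shift [-0.019  0.184 -0.075] turn [-0.1   0.73  0.02]
```

View pics/m2.png

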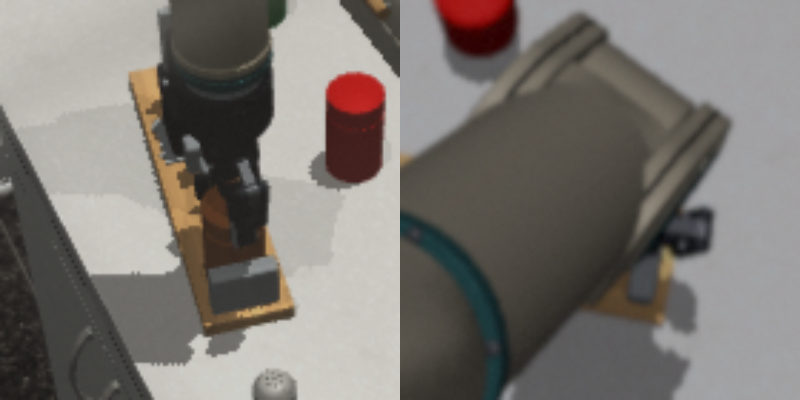

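Request:
apply_moves(
  commands=[
    [[0,0.01,0,0,0.5,0],[0,0.01,0,0,0.4,0],[0,0.01,0,0,0,0],[0,0.01,0,0,0,0]],
  ],
)

```text
clock: 4.62
eef_pos: [484.8, -287.9, 79.4]
tool_rot: [-1.562, -0.002, -1.766]
force: [-0.6, 2.1, 5.0]
width: 52.6
```

Request:
apply_moves(
  commands=[
    [[0,0.01,0,0,0,0],[0,0.01,0,0,0,0],[0,0.01,0,0,0,0],[0,0,0,0,0,0],[0,-0.2,0,0,0,0],[0,-0.6,0,0,0,0],[0,-0.8,0,0,0,0],[0,-0.8,0,0,0,0]],
  ],
  claw=85.4,
)

```text
clock: 5.28
eef_pos: [479.5, -285.1, 170.6]
tool_rot: [-1.577, 0.002, -1.764]
force: [0.4, -0.3, -0.6]
width: 85.3
```

```bash
python3 to.py 516 -102 170 -100.5
```

```text
t 5.28 pos [ 479.5 -285.1  170.6] rpy [ -90.37    0.14 -101.06] F [ 0.4 -0.3 -0.6] w 85.3
shift [-4.668  0.026  0.017] turn [ 0.07 -0.11 -0.03]
```

Request:
apply_moves(
  commands=[
    [[-0.8,-0.3,0,0,0,0],[-0.95,0,0,0,0,0],[-0.95,0,0,0,0,0],[-0.95,0,0,0,0,0],[-0.6,0,0,0,0,0],[-0.2,0,0,0,0,0],[0,0,0,0,0,0]],
  ],
)

```text
clock: 5.87
eef_pos: [520.5, -110.3, 195.2]
tool_rot: [-1.556, -0.003, -1.771]
force: [-0.2, 0.0, -0.3]
width: 85.3
```

```bash
python3 to.py 519 -87.4 170 -100.5; python3 - <<'E'
from h import *
a=get('scene','s3.png')['image'][:,:,::-1];b=get('top','t3.png')['image'][:,:,::-1]
cv2.imwrite('pics/m3.png',np.hstack([cv2.resize(a[190:310,235:345],(367,400),interpolation=2),cv2.resize(b[225:305,255:341],(430,400),interpolation=2)]))
E
```

```text
t 5.87 pos [ 520.5 -110.3  195.2] rpy [ -89.14   -0.18 -101.48] F [-0.2  0.  -0.3] w 85.3
shift [-0.556  0.625 -0.16 ] turn [-0.17 -0.2   0.04]
```

View pics/m3.png

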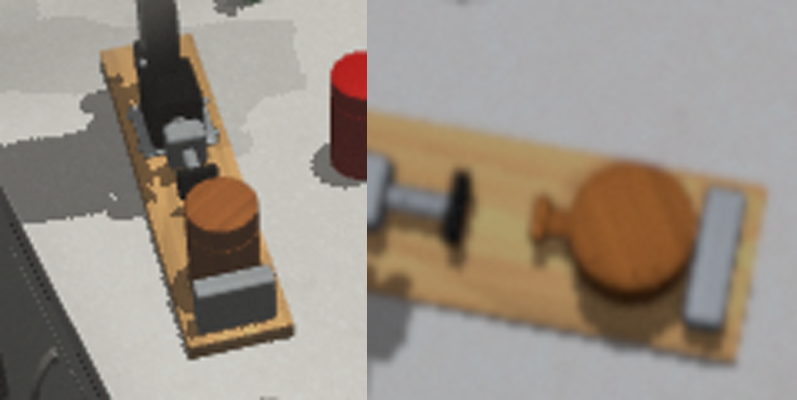

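```bash
python3 - <<'E'
from h import *
d=eyes.get_image('top')
p=[500.23,-188.2,1.38654];c,s=np.cos(p[2]),np.sin(p[2])
def cl(u,z):
    w=unproj(d,(np.array(u)-[367,0])/5+[255,225]-.4,z)[0];v=w[:2]-p[:2];return w.round(1),np.array([c*v[0]+s*v[1],-s*v[0]+c*v[1]]).round(1)
for n,u,z in(('handle',(536,219),54),('pad',(451,207),57),('pot top',(633,229),103),('jawtopmid',(718,258),58),('boardTR',(764,184),14),('boardBR',(740,360),14)):print(n,*cl(u,z))
E
```

```text
handle [ 492.3 -244.    54. ] [-56.3  -2.4]
pad [ 496.9 -207.3   57. ] [-19.4  -0.2]
pot top [ 482.3 -285.8  103. ] [-99.2  -0.3]
jawtopmid [ 475.4 -322.8   58. ] [-136.9   -0.3]
boardTR [ 513.8 -345.1   14. ] [-151.8  -42.1]
boardBR [ 434.6 -334.3   14. ] [-155.7   37.7]
```

```bash
python3 to.py 517.8 -93.8 170 -100.5
```

```text
t 6.02 pos [ 519.6 -114.6  194.9] rpy [ -89.15   -0.31 -101.83] F [-0.8 -0.5  0.6] w 85.4
shift [-0.504  0.618 -0.16 ] turn [-0.17 -0.27  0.06]
```

Request:
apply_moves(
  commands=[
    [[-0.3,0.2,-0.16,-0.1,-0.27,0],[-0.2,0.3,0,-0.07,0,0],[0,0.1,0,0,0,0],[0,0,0,0,0,0]],
  ],
)

```text
clock: 6.35
eef_pos: [515.6, -98.8, 168.1]
tool_rot: [-1.573, -0.008, -1.762]
force: [-0.0, -0.8, 1.4]
width: 85.3
```

```bash
python3 to.py 517.8 -93.8 94 -100.5
```

```text
t 6.35 pos [515.6 -98.8 168.1] rpy [ -90.12   -0.49 -100.93] F [-0.  -0.8  1.4] w 85.3
shift [-0.148  1.851  0.035] turn [ 0.03 -0.09  0.1 ]
```

Request:
apply_moves(
  commands=[
    [[-0.15,0,0.03,0,-0.09,0.1],[0,0.4,0,0,0,0],[0,0.5,0,0,0,0],[0,0.5,0,0,0,0],[0,0.3,0,0,0,0],[0,0.08,0,0,0,0],[0,0,0,0,0,0]],
  ],
)

```text
clock: 6.93
eef_pos: [519.7, -94.2, 93.6]
tool_rot: [-1.571, 0.002, -1.755]
force: [0.1, 0.6, -0.5]
width: 85.6
```

```bash
python3 to.py 517.8 -93.8 94 -100.5
```

```text
t 6.93 pos [519.7 -94.2  93.6] rpy [ -90.01    0.11 -100.57] F [ 0.1  0.6 -0.5] w 85.6
shift [-0.002 -0.011 -0.049] turn [ 0.   -0.01 -0.02]
```

Well placed. First squeeze.

Request:
apply_moves(
  commands=[
    [[0,0.01,0,0,0,0],[0,0.01,0,0,0,0],[0,0.01,0,0,0,0],[0,0.01,0,0,0,0],[0,0.01,0,0,0,0],[0,0.01,0,0,0,0],[0,0.01,0,0,0,0],[0,0.01,0,0,0,0]],
  ],
  claw=28,
)

```text
clock: 7.6
eef_pos: [521.5, -94.4, 95.5]
tool_rot: [-1.566, 0.004, -1.756]
force: [-1.2, -1.7, 2.2]
width: 30.2
```

```bash
python3 to.py 517.8 -93.8 94 -100.5
```

```text
t 7.6 pos [521.5 -94.4  95.5] rpy [ -89.71    0.22 -100.61] F [-1.2 -1.7  2.2] w 30.2
shift [ 0.003  0.036 -0.095] turn [-0.06 -0.02 -0.04]
```

Request:
apply_moves(
  commands=[
    [[0,0.01,0,0,0,0],[0,0.01,0,0,0,0],[0,0.01,-0.04,0,0,0],[0,0.02,-0.03,0,0,0],[0,0.02,0,0,0,0]],
  ],
  claw=58,
)

```text
clock: 8.02
eef_pos: [520.2, -92.8, 93.5]
tool_rot: [-1.563, 0.005, -1.754]
force: [-0.6, -0.3, -0.5]
width: 57.9
```

```bash
python3 to.py 517.8 -93.8 94 -100.5; cat > jaw.py <<'E'
from h import *
import sys
b=get('top')['image'][:,:,::-1];a=get('scene')['image'][:,:,::-1]
cv2.imwrite('pics/'+sys.argv[1],np.hstack([cv2.resize(a[190:310,235:345],(367,400),interpolation=2),cv2.resize(b[225:305,235:321],(430,400),interpolation=2)]))
E
python3 jaw.py j1.png
```

```text
t 8.02 pos [520.2 -92.8  93.5] rpy [ -89.53    0.27 -100.51] F [-0.6 -0.3 -0.5] w 57.9
shift [ 0.036 -0.013 -0.054] turn [-0.09 -0.   -0.05]
```

View pics/j1.png

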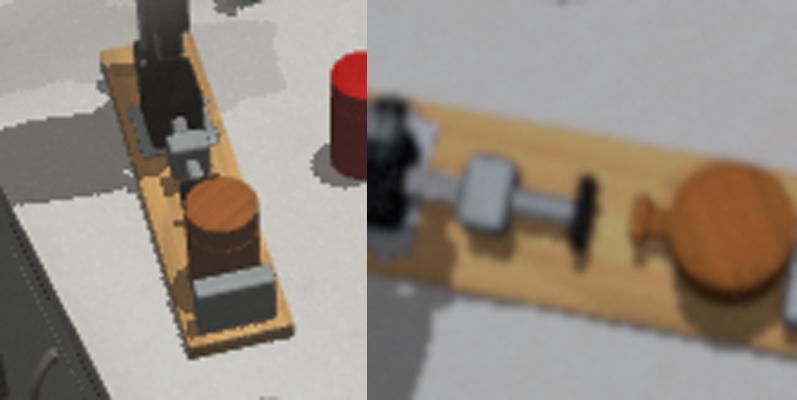

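```bash
cat > prof.py <<'E'
from h import *
import sys
p=[500.23,-188.2,1.38654];c,s=np.cos(p[2]),np.sin(p[2])
def prof(d,img,show=True):
    xs=np.arange(-70,30,1.); acc=[]
    for y in(-13,-11,11,13):
        P=np.c_[p[0]+c*xs-s*y,p[1]+s*xs+c*y,np.full(len(xs),57.)]
        q=proj(d,P).astype(np.float32);g=img.max(2).astype(np.float32)
        acc.append(cv2.remap(g,q[:,:1],q[:,1:],1).ravel())
    m=np.array(acc)
    for n,v in(('y-',m[:2].mean(0)),('y+',m[2:].mean(0))):
        k=v.argmin();h=(v[k]+np.median(v))/2;i=k
        while v[i]<h:i-=1
        j=k
        while v[j]<h:j+=1
        print(n,'dark min at',xs[k],'band',xs[i],xs[j], 'all',v[::3].astype(int))
if __name__=='__main__':
    d=eyes.get_image('top')
    if len(sys.argv)>1: prof(d,cv2.imread('pics/'+sys.argv[1]))
    prof(d,d['image'])
E
python3 prof.py t0.png
```

```text
y- dark min at -22.0 band -26.0 -17.0 all [143 154 156 159 158 159 159 159 159 159 159 159 158 157 137  72  29  59
 127 155 157 158 158 158 158 149 111  94 128 143 140 139 140 129]
y+ dark min at -23.0 band -27.0 -17.0 all [142 154 153 152 157 158 159 159 159 159 158 159 158 144  94  37  25  45
  85 103 107 111 108 105 107  94  67  67  99 110 110 108 105  99]
y- dark min at -34.0 band -38.0 -29.0 all [146 160 156 141 139 151 166 171 172 171 153  89  31  53 124 167 170 171
 171 170 169 167 134 100 133 152 152 150 151 145 140 160 168 169]
y+ dark min at -34.0 band -38.0 -29.0 all [129 129 114 106 131 165 170 171 171 168 130  56  23  47  95 115 123 123
 119 113 115 106  77  66 103 119 119 117 115 115 110 103  98  98]
```

Request:
apply_moves(
  commands=[
    [[0.03,0.01,-0.05,0,0,0],[0,0.01,0,0,0,0],[0,0.01,0,0,0,0],[0,0.01,0,0,0,0],[0,0.01,0,0,0,0],[0,0.01,0,0,0,0]],
  ],
  claw=28,
)

```text
clock: 8.67
eef_pos: [519.5, -93.9, 94.3]
tool_rot: [-1.558, 0.006, -1.755]
force: [-1.1, 1.0, 6.3]
width: 30.4
```

```bash
python3 prof.py|cut -c1-50
```

```text
y- dark min at -47.0 band -51.0 -42.0 all [145 159
 117 114 145 152 151 151 149 137 149 167 169 170 1
y+ dark min at -47.0 band -51.0 -42.0 all [128 130
  69  83 114 120 118 116 115 116 112 113 120 118 1
```

Request:
apply_moves(
  commands=[
    [[0,0.01,0,0,0,0],[0,0.01,0,0,0,0],[0,0.01,0,0,0,0],[0,0.01,0,0,0,0],[0,0.01,0,0,0,0]],
  ],
  claw=58,
)

```text
clock: 9.13
eef_pos: [519.3, -93.3, 91.2]
tool_rot: [-1.559, 0.006, -1.754]
force: [0.2, 0.4, 0.4]
width: 58.1
```

```bash
python3 prof.py|cut -c1-50;python3 to.py 517.8 -93.8 94 -100.5
```

```text
y- dark min at -45.0 band -50.0 -41.0 all [146 159
 148 113 136 152 152 150 150 142 140 164 170 170 1
y+ dark min at -46.0 band -50.0 -41.0 all [128 130
  84  72 103 119 119 116 114 114 112 114 120 119 1
t 9.18 pos [519.2 -93.3  91.2] rpy [ -89.34    0.35 -100.49] F [-0.3  0.6  0.5] w 57.9
shift [ 0.019 -0.071 -0.032] turn [-0.13  0.   -0.07]
```

Request:
apply_moves(
  commands=[
    [[0.02,-0.05,-0.03,0,0,0],[0,0.0,0,0,0,0],[0,0.01,0,0,0,0],[0,0.01,0,0,0,0],[0,0.01,0,0,0,0],[0,0.01,0,0,0,0],[0,0.01,0,0,0,0]],
  ],
  claw=28,
)

```text
clock: 9.77
eef_pos: [519.5, -93.9, 94.5]
tool_rot: [-1.555, 0.007, -1.754]
force: [-1.3, 0.4, 5.7]
width: 30.5
```

```bash
sed -i "s/, 'all'.*$/)/; s/^        print(/        w=v.copy();w[:k+12]=999;w[k+42:]=999;print('jawdip',xs[w.argmin()],/" prof.py; python3 prof.py t0.png; python3 prof.py t3.png|head -2; python3 jaw.py j3.png;python3 to.py 517.8 -93.8 94 -100.5
```

```text
jawdip 10.0 y- dark min at -22.0 band -26.0 -17.0
jawdip 10.0 y+ dark min at -23.0 band -27.0 -17.0
jawdip -25.0 y- dark min at -52.0 band -57.0 -47.0
jawdip -27.0 y+ dark min at -52.0 band -57.0 -48.0
jawdip 10.0 y- dark min at -22.0 band -26.0 -17.0
jawdip 10.0 y+ dark min at -23.0 band -27.0 -17.0
t 9.97 pos [519.5 -93.9  94.4] rpy [ -89.11    0.43 -100.51] F [-2.4  1.9  6.4] w 30.3
shift [ 0.006  0.01  -0.041] turn [-0.18 -0.   -0.09]
```

View pics/j3.png

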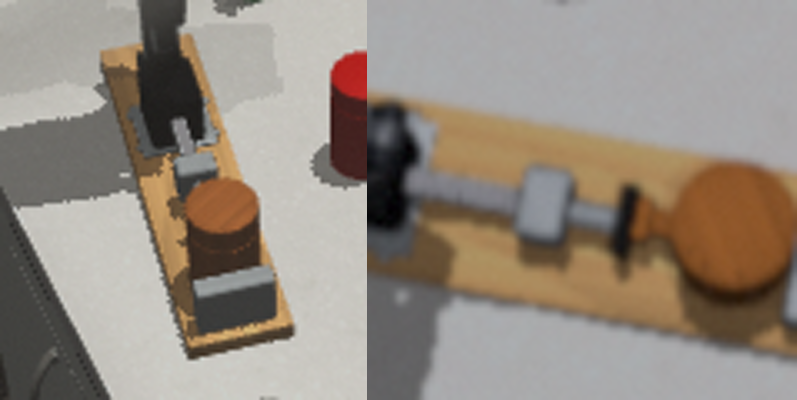

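Request:
apply_moves(
  commands=[
    [[0,0.01,0,0,0,0],[0,0.01,0,0,0,0],[0,0.01,-0.03,0,0,0],[0,0.01,0,0,0,0],[0,0.01,0,0,0,0]],
  ],
  claw=58,
)

```text
clock: 10.38
eef_pos: [518.2, -93.1, 91.5]
tool_rot: [-1.556, 0.008, -1.753]
force: [0.2, 0.9, 0.7]
width: 58.2
```

```bash
python3 prof.py; python3 to.py 518.2 -91.3 94 -100.5
```

```text
jawdip -25.0 y- dark min at -52.0 band -57.0 -47.0
jawdip -25.0 y+ dark min at -52.0 band -57.0 -48.0
t 10.43 pos [518.1 -93.   91.4] rpy [ -89.15    0.43 -100.44] F [-0.1  1.2 -0.8] w 58.0
shift [-0.044 -0.065 -0.004] turn [-0.17  0.01 -0.09]
```

Request:
apply_moves(
  commands=[
    [[-0.04,-0.04,0,0,0,0],[0,0.0,0,0,0,0],[0,0.01,0,0,0,0],[0,0.01,0,0,0,0],[0,0.01,0,0,0,0],[0,0.01,0,0,0,0]],
  ],
  claw=38,
)

```text
clock: 10.93
eef_pos: [518.7, -90.0, 94.1]
tool_rot: [-1.555, 0.01, -1.753]
force: [-0.8, 1.4, 6.6]
width: 38.3
```

```bash
python3 prof.py; python3 to.py 518.2 -91.3 94 -100.5
```

```text
jawdip -31.0 y- dark min at -52.0 band -57.0 -48.0
jawdip -32.0 y+ dark min at -52.0 band -58.0 -48.0
t 10.98 pos [518.7 -90.   94.1] rpy [ -89.11    0.55 -100.42] F [-1.4  1.2  6.3] w 38.0
shift [ 0.034  0.003 -0.007] turn [-0.18  0.02 -0.11]
```

Request:
apply_moves(
  commands=[
    [[0,0.0,0,0,0,0],[0,0.0,0,0,0,0],[0,0.01,0,0,0,0],[0,0.01,0,0,0,0],[0,0.01,0,0,0,0],[0,0.01,0,0,0,0]],
  ],
  claw=36,
)

```text
clock: 11.48
eef_pos: [518.6, -91.0, 94.3]
tool_rot: [-1.555, 0.009, -1.753]
force: [-0.9, 0.9, 7.9]
width: 36.6
```

```bash
python3 prof.py; python3 to.py 518.2 -91.3 94 -100.5; python3 jaw.py j4.png; for i in 1 2 3 4 5 6; do python3 -c "from h import *;get('top')";done; python3 prof.py;python3 to.py 518.2 -91.3 94 -100.5
```

```text
jawdip -32.0 y- dark min at -52.0 band -57.0 -48.0
jawdip -34.0 y+ dark min at -52.0 band -58.0 -48.0
t 11.53 pos [518.6 -91.   94.3] rpy [ -89.08    0.52 -100.46] F [-1.6  0.8  8. ] w 36.5
shift [ 0.01   0.008 -0.007] turn [-0.18  0.01 -0.1 ]
jawdip -32.0 y- dark min at -52.0 band -57.0 -48.0
jawdip -34.0 y+ dark min at -53.0 band -58.0 -48.0
t 11.98 pos [518.6 -91.   94.3] rpy [ -89.08    0.52 -100.47] F [-2.   0.7  7.2] w 36.1
shift [ 0.009  0.009 -0.008] turn [-0.18  0.01 -0.1 ]
```

View pics/j4.png

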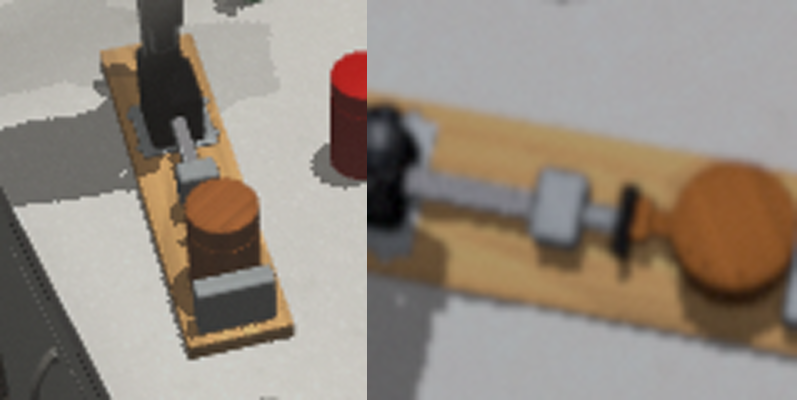

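```bash
python3 -c "from h import *;finish_job()"
```

```text
the job is handed in; nothing more can be done
```

I handed the job in at about 12 s, with the fingers still holding the trigger squeezed and the pad pressed about halfway into the jaw. No verdict was reported.

- **Turning the pot:** I gripped it by the rim and turned it about 37°, then let go. The handle face then measured x −56 mm, y −2.4 mm in the clamp's frame, so it sits about 3° off square but well inside the 7 mm limit.
- **Pumping:** I made three full squeezes with releases, then one part squeeze that I held. The pad started about 12 mm further forward than the jaw's zero position, so it met the handle sooner than expected.
- **Pad press:** In the camera pictures, the third squeeze pressed the pad in by about 5.5 mm. The held part squeeze brought it to about 12 mm; the two sides read about 11 and 13 mm. It never came near bottoming out.
- **Last check:** The pad stayed on the handle, the pot looked upright in its seat, and nothing moved over about half a second. The fingers held at a 36 mm opening, which I take as about 7 to 8 mm of trigger travel.
- **Not measured:** I had no direct reading of finger force on the trigger or of joint positions. I also did not recheck the jar, shaker and timer at the end, but the arm's path stayed clear of them.

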